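Put the optics back into their foam trays

ROBOT

A 6-joint arm with a two-finger parallel gripper is mounted at the origin on a cart in front of the work surface, level with it; the furniture and walls round the work are solid. World frame = base frame: x ahead of the robot, y to its left, z up, the work surface at z = 0. Lengths are in mm, angles in rad, forces in N, time in s.
With the tool pointing down it reaches from about 275 to 875 mm from the base axis. Payload 12.5 kg.
Tool frame: the origin (TCP) lies midway between the tips of the shut fingers; the grasp point (between the pads) lies 19 mm behind it (hold_point_z is the distance from the TCP to the grasp point, in mm); z points along the fingers, y is the line along which they close (so a half turn about z gives the same grasp; the last joint's range is limited). The gripper opens to 85 mm and grips with 20 to 120 N. Pads are 22 mm wide; open, the fingers measure 114 mm over their backs; the gripper's body (76 mm by 85 mm) begins 54 mm behind the grasp point. The pads swing forward as they close: fully open they stand 13 mm farther back than shut.
Start: joints at [-1.435, 0.351, 1.652, -0, 1.139, -0.085], TCP at [120.477, -536.628, 231.29] pointing down, gripper open.
Joint ranges: [-2.75, 2.75], [-0.79, 2.1], [0.01, 2.65], [-1.57, 4.71], [0.07, 3.14], [-2.87, 2.87]. Speed limits (rad/s): [2.22, 2.22, 2.79, 3.14, 3.14, 3.14].

INTERFACE

Orientations are given as a unit quaternion [w, x, y, z].
In Python, from plant import read_state, camera, camera_info, job_done, masks_of, place_of, hold_point_z gives the robot as it stands.
- The arm moves only by the tool carry_out, never from a script. Its argument "increments" is one flat list of numbers, 4 for each row, row after row: the shift along the tool's x, y, z normalised to -1 to 1, where 1 is 100 mm, then the turn about the tool's z normalised to -1 to 1, where 1 is 30 degrees. A call has 1 to 12 rows; each row is the pose to reach, as a shift and turn from the pose commanded when the call began, along the tool's axes at that moment; what a row does not reach only later rows make up. A row lasts 1/10 s, in which the tool goes at most 50 mm and 8.59 degrees, less where a joint would pass 70% of its speed; a pose out of reach is approached as far as the arm can. A call with a number of a shift or a turn outside -1 to 1 is refused whole. A call with a gripper value outside its range is refused whole. "jaw" is the opening, from 0 (shut) to 1 (fully open), set as the call begins (left out, the last holds). The fingers move at their own pace and stop on an object; "force" is the grip in N (left out, the last holds). Time passes only in rows, so rows that repeat a pose let the fingers close. It gives the time, the measured TCP pose, the force, the opening and the grip force at its end, in the units of the state.
- read_state(): the state, without advancing time (a new reading comes with each control period).
- camera(name): name is "side" or "top" or "wrist"; returns the picture (400x640x3 uint8, red, green, blue); there is no depth.
- camera_info(name): a dict with "fx", "fy", "cx", "cy" (pixels), "pose" (4x4, takes a point from camera to world coordinates). Camera axes: x right, y down, z forward; pixel columns grow to the right and rows downward; lengths in mm; the calibration is good to about 2 mm. The wrist camera is an equidistant fisheye: a pixel r from the principal point sees the ray r / f radians off the axis. A picture is of the moment at which its call begins: read the wrist's pose just before it. camera_info takes no time and is no camera call; for the wrist camera it gives the pose at the moment of the call.
- job_done(): hands the job in; it is judged then, once.
Trained networks look in the newest picture that a camera, given by its name, has taken for a name from the list of things; names that differ only in an ending like _2 or _b are one class to them, and where a whole thing is asked for, a point or a joint stands for the part that bears it (a point fixed in the world has none). Each returns a list of dicts, best first, with "p" (0 to 1); they miss things now and then, are a little off and sometimes report something else, mostly with a low value. They report only what shows in the picture. A call takes as long as a camera call.
- masks_of(query, camera): "pixels" (400x640 bool, what is visible of it).
- place_of(query, camera): "at" ([x, y, z] in mm, in world coordinates, good to about 4 mm: a listed point, or the origin of a listed thing).
The state is a dict: "clock": time; "qpos": joint angles; "joint_velocities": joint speeds; "joint_efforts": joint torques, N m; "tool_pos": TCP position; "ee_rot": TCP orientation; "ft_force": force on the tool from outside, world axes, zero at the start; "wrist_torque": the same for the moment, N m; "width": finger opening in mm; "finger_force": force on a finger pad.
Only numpy, scipy, OpenCV 4.12 (cv2) and the standard library are available. Lean on these libraries where they do the work, as an engineer would, in place of code of your own. Each camera call takes 0.05 s, during which the arm holds its last target. There are 200 camera calls.

TASK

The alignment is finished: put the four optical parts (lens tube, power meter head, sample block and mirror mount) away, each set down upright in the foam tray whose cut-out matches its outline, so that it rests flat on the bottom of the cut-out. Lower them into place, do not drop them, and leave the roll of tape where it lies.

Things in the scene. Friction and masses are not known exactly. Their poses are not given: they have to be found in the camera images.
- lens_tube: Black lens tube standing on its end, a hollow cylinder 30 mm in diameter and 30 mm high. Goes into the small round cut-out. Origin at the centre of its underside, z up. 50 g or so.
- meter_head: Power meter head, a flat black disc 60 mm in diameter and 18 mm high with a small white sensor disc on top. Goes into the large round cut-out. Origin at the centre of its underside, z up. About 180 g.
- cell_block: Black rectangular sample block with rows of small wells in its top, 45 (its x) x 74 (its y) x 18 mm high. Goes into the long rectangular cut-out, either way round. Origin at the centre of its underside, z up. About 140 g.
- mirror_mount: Black mirror mount, standing: two square plates 46 mm wide (x -23 to +23) and 46 mm high, parallel to its xz plane, together from y = 0 to +16 mm; three silvery screws stick out to y = -22 mm. Hold it by the upright side edges of the plates (across x, at y = +8 mm). Goes into the short rectangular cut-out, either way round. Origin on its underside at x = y = 0, z up. About 120 g.
- mount_middle (a point): Centre of the mirror mount's whole outline (46 x 38 mm, plates and screws), on its underside: the point (0, -3, 0) mm of the mirror mount, with the mount's axes. This point belongs over the middle of the short rectangular cut-out.
- tape_roll: Roll of black tape with a pale core and an open hole, 58 mm in diameter, 19 mm high, lying flat; not an optical part, stays where it is. Origin at the middle of its underside.
- tube_tray_floor (a point): Black tray fixed to the table, 24 mm high, flush with grey foam that has one cut-out with a white bottom. Monitor screens stand close behind the trays, from x = 0.57 m on, 0.42 m high. Here: a small round cut-out 42 mm in diameter, 12 mm deep, central; tray 64 x 64 mm. Point: the centre of the cut-out's bottom, 12 mm above the table; z is up, x and y run along the tray's sides. 
- meter_tray_floor (a point): Black tray fixed to the table, 24 mm high, flush with grey foam that has one cut-out with a white bottom. Monitor screens stand close behind the trays, from x = 0.57 m on, 0.42 m high. Here: a large round cut-out 72 mm in diameter, 7 mm deep, central; tray 94 x 94 mm. Point: the centre of the cut-out's bottom, 17 mm above the table; z is up, x and y run along the tray's sides. 
- block_tray_floor (a point): Black tray fixed to the table, 24 mm high, flush with grey foam that has one cut-out with a white bottom. Monitor screens stand close behind the trays, from x = 0.57 m on, 0.42 m high. Here: a long rectangular cut-out 57 (x) x 86 (y) mm, 7 mm deep, central; tray 79 x 108 mm. Point: the centre of the cut-out's bottom, 17 mm above the table; z is up, x and y run along the tray's sides. 
- mount_tray_floor (a point): Black tray fixed to the table, 24 mm high, flush with grey foam that has one cut-out with a white bottom. Monitor screens stand close behind the trays, from x = 0.57 m on, 0.42 m high. Here: a short rectangular cut-out 58 (x) x 50 (y) mm, 14 mm deep, central; tray 80 x 72 mm. Point: the centre of the cut-out's bottom, 10 mm above the table; z is up, x and y run along the tray's sides. 

How it is judged (in metres and radians):
At the end, for the whole second after the job is handed in: Each part is released, at rest and upright (0.12 rad) in its own tray: underside within 4 mm of the cut-out's bottom, centre (mirror mount: mount_middle) within 10 mm of its centre; block and mount aligned with it within 0.35 rad, either way round. Tape roll within 30 mm of its start (horizontal distance between lens_tube and tube_tray_floor below 0.01 m and z of lens_tube in the frame of tube_tray_floor between -0.004 and 0.004 m and angle between each of lens_tube, meter_head, cell_block, mirror_mount's own z axis and vertical below 0.12 rad and linear speed of each of lens_tube, meter_head, cell_block, mirror_mount below 0.02 m/s and contact force between the fingers and lens_tube below 0.05 N and horizontal distance between meter_head and meter_tray_floor below 0.01 m and z of meter_head in the frame of meter_tray_floor between -0.004 and 0.004 m and contact force between the fingers and meter_head below 0.05 N and horizontal distance between cell_block and block_tray_floor below 0.01 m and z of cell_block in the frame of block_tray_floor between -0.004 and 0.004 m and contact force between the fingers and cell_block below 0.05 N and angle between the x axis of cell_block and the x axis of block_tray_floor, either way round below 0.35 rad and horizontal distance between mount_middle and mount_tray_floor below 0.01 m and z of mount_middle in the frame of mount_tray_floor between -0.004 and 0.004 m and contact force between the fingers and mirror_mount below 0.05 N and angle between the x axis of mirror_mount and the x axis of mount_tray_floor, either way round below 0.35 rad and distance of tape_roll from where it was at the start of the episode below 0.03 m); the robot touches nothing.
It fails at once if the lens tube is let go in the air, its underside more than 70 mm above the table (height (world z) of lens_tube above 0.07 m and contact force between the fingers and lens_tube below 0.01 N).
It fails at once if the meter head is let go in the air, its underside more than 70 mm above the table (height (world z) of meter_head above 0.07 m and contact force between the fingers and meter_head below 0.01 N).
It fails at once if the cell block is let go in the air, its underside more than 70 mm above the table (height (world z) of cell_block above 0.07 m and contact force between the fingers and cell_block below 0.01 N).
It fails at once if the mirror mount is let go in the air, its underside more than 70 mm above the table (height (world z) of mirror_mount above 0.07 m and contact force between the fingers and mirror_mount below 0.01 N).
It fails at once if the tape roll is moved by more than 30 mm (distance of tape_roll from where it was at the start of the episode above 0.03 m).
It also fails if it takes over 99 s, if anything falls off the work surface, if the arm or the gripper's body presses on something with over 40 N, if the wrist force passes 120 N, or if a joint passes its speed limit or range.

## Working session

There is one attempt and no reset: what is moved stays moved. The work goes in short steps, Python scripts to look and compute and a tool call to move; the robot and the scene stay as the last step left them, time stands still between calls to the robot, and variables do not carry over. Pictures are saved under pics/ and viewed, at most 17 in all, crops included, and the job is handed in when it is done.

Besides the shell and the picture viewer there is one more tool, called after "Call:" in YAML: its name, and indented under it one key for each argument. carry_out: Moves the arm, as the interface text tells. Its arguments: {"type":"object","properties":{"increments":{"type":"array"},"jaw":{"type":"number"},"force":{"type":"number"}},"required":["increments"]}

```bash
mkdir -p pics; cat > h.py <<'E'
import numpy as np,cv2
from plant import *
from scipy.spatial.transform import Rotation as R
def save(n,f):
    im=camera(n); cv2.imwrite('pics/'+f,im[:,:,::-1]); return im
def ray(n,uv,info=None):
    i=info or camera_info(n); u,v=uv; P=np.array(i['pose'])
    x=(u-i['cx'])/i['fx'];y=(v-i['cy'])/i['fy']
    if n=='wrist':
        r=np.hypot(x,y); s=np.sin(r)/max(r,1e-9); d=np.array([x*s,y*s,np.cos(r)])
    else: d=np.array([x,y,1.])
    d=P[:3,:3]@d; return P[:3,3],d/np.linalg.norm(d)
def atz(n,uv,z,info=None):
    o,d=ray(n,uv,info); return o+d*(z-o[2])/d[2]
def tri(a,b):
    (o1,d1),(o2,d2)=a,b
    t=np.linalg.lstsq(np.c_[d1,-d2],o2-o1,rcond=None)[0]
    p,q=o1+d1*t[0],o2+d2*t[1]; return (p+q)/2,np.linalg.norm(p-q)
def T():
    s=read_state();q=s['ee_rot']; return np.array(s['tool_pos']),R.from_quat([q[1],q[2],q[3],q[0]]).as_matrix()
E
python3 - <<'E'
from h import *
np.set_printoptions(precision=1,suppress=True)
print(read_state(),hold_point_z)
for c in('top','side'):
    i=camera_info(c);print(c,i)
    save(c,c+'0.png')
    for q in('lens_tube','meter_head','cell_block','mirror_mount','mount_middle','tape_roll','tube_tray_floor','meter_tray_floor','block_tray_floor','mount_tray_floor'):
        print(c,q,[(round(float(r['p']),2),np.array(r['at'])) for r in place_of(q,c)[:3]])
E
```

```text
{'clock': 0.0, 'qpos': array([-1.4,  0.4,  1.7,  0. ,  1.1, -0.1]), 'joint_velocities': array([ 0.,  0., -0.,  0.,  0.,  0.]), 'joint_efforts': array([ -0. , -50.6, -29.1,  -0. ,   0. ,  -0. ]), 'tool_pos': array([ 120.4, -536.3,  230.7]), 'ee_rot': array([-0. ,  1. ,  0.1,  0. ]), 'ft_force': array([-0.1, -0.3,  0.5]), 'wrist_torque': array([ 0. , -0.1,  0. ]), 'finger_force': 0.0, 'width': 85.3029932921894} 18.700000000000003
top {'fx': 413.867428994229, 'fy': 413.867428994229, 'cx': 318.3110111976747, 'cy': 204.02416001760912, 'pose': array([[  -0. ,   -1. ,    0.2,  284.1],
       [  -1. ,    0. ,   -0. ,   -6.8],
       [   0. ,   -0.2,   -1. , 1141.6],
       [   0. ,    0. ,    0. ,    1. ]])}
top lens_tube [(0.41, array([ 406.8, -382.3,   -2. ]))]
top meter_head [(0.85, array([405.1, 381.8,   1.1]))]
top cell_block [(0.69, array([ 401.8, -238.1,    2.7]))]
top mirror_mount [(0.68, array([438.8,  -6.3,   0.2]))]
top mount_middle [(0.64, array([431.5,  -9.9,  -1.3]))]
top tape_roll [(0.72, array([393.7, 243.1,   2.2]))]
top tube_tray_floor [(0.57, array([503. , 331.9,  11. ])),
[... 527 characters left out ...]
 lens_tube [(0.7, array([ 409. , -380.7,   -1.1]))]
side meter_head [(0.53, array([408.2, 387.2,   2.8]))]
side cell_block [(0.72, array([ 403.8, -237.4,    0.1]))]
side mirror_mount [(0.58, array([435.7,  -6. ,  -2.3]))]
side mount_middle [(0.63, array([ 501. , -148.8,    9.7])), (0.54, array([433.1,  -7.5,  -0.4]))]
side tape_roll [(0.72, array([394.3, 240.5,  -0.6]))]
side tube_tray_floor [(0.64, array([500.4, 332.2,  13.1])), (0.49, array([ 403., -236.,    1.]))]
side meter_tray_floor [(0.6, array([502. , 144.6,  20. ])), (0.35, array([ 492.8, -331. ,   16.1]))]
side block_tray_floor [(0.61, array([ 496.1, -331.7,   14.5]))]
side mount_tray_floor [(0.62, array([ 501.7, -148.6,    9.1]))]
```

View pics/top0.png

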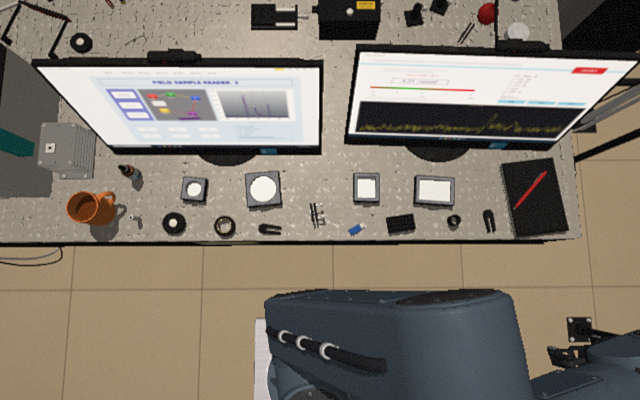

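View pics/side0.png

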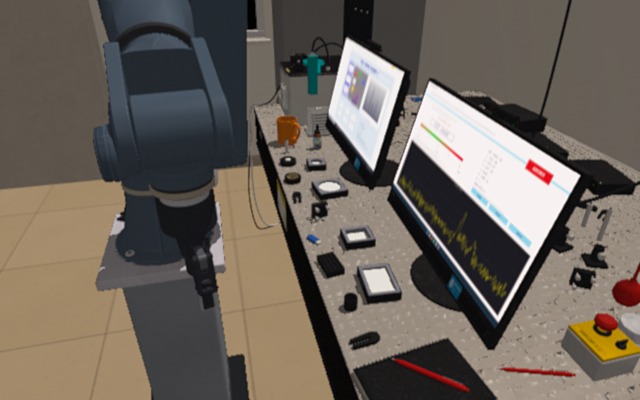

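The top view shows the trays in a row: tube (194,189), meter (263,189), mount (367,187) and block (434,191). In front of them are the meter head (174,223), tape (225,226), mount (318,215), block (400,223) and lens tube (453,221), which agrees with the networks.

```bash
cat >> h.py <<'E'
def go(x,y,z,yaw=None):
    "shift in tool axes (units of 100mm) and turn (units of 30deg) from here to target TCP; yaw= world yaw of tool y axis mod 180"
    p,M=T(); d=M.T@(np.array([x,y,z])-p)/100
    cur=np.degrees(np.arctan2(M[1,1],M[0,1])); t=0
    if yaw is not None: t=-((yaw-cur+90)%180-90)/30
    return np.round(d,3),round(t,3),'tooly yaw %.1f'%cur,'pos',np.round(p,1)
def rect(q,c,z,k=0):
    "mask outline projected to plane z -> minAreaRect"
    m=masks_of(q,c)[k]; 
    cs,_=cv2.findContours(m['pixels'].astype(np.uint8),cv2.RETR_EXTERNAL,cv2.CHAIN_APPROX_NONE)
    i=camera_info(c); pts=np.array([atz(c,uv,z,i)[:2] for uv in max(cs,key=len)[:,0]],np.float32)
    (cx,cy),(w,h),a=cv2.minAreaRect(pts); 
    return round(float(m['p']),2),np.round([cx,cy,w,h,a],1),np.round(cv2.moments(m['pixels'].astype(np.uint8),True)['m10']/m['pixels'].sum(),1)
E
python3 - <<'E'
from h import *
np.set_printoptions(precision=3,suppress=True)
p,M=T();i=camera_info('wrist');print(i['fx'],i['cx'],i['cy']);P=np.array(i['pose']);print(p,M,M.T@(P[:3,3]-p),M.T@P[:3,:3],sep='\n')
camera('top')
for q,z in(('cell_block',18),('mirror_mount',46),('block_tray_floor',24),('mount_tray_floor',24)):
    try: print(q,rect(q,'top',z))
    except Exception as e: print(q,e)
print(go(400,-300,230,90))
E
```

```text
309.70691628693146 320.95720187768626 199.52674119920258
[ 120.504 -536.65   231.313]
[[ 0.976  0.219  0.   ]
 [ 0.219 -0.976 -0.   ]
 [ 0.     0.    -1.   ]]
[  85.203    0.051 -142.766]
[[ 0.    -0.945 -0.327]
 [ 1.    -0.001  0.002]
 [-0.003 -0.327  0.945]]
cell_block (0.64, array([ 399.7, -238.5,   46. ,   76.2,    7.8]), np.float64(400.4))
mirror_mount (0.52, array([421.9,  -4.6,  43.6,  26.5,  44.4]), np.float64(314.6))
block_tray_floor (0.85, array([ 490.5, -332.8,  115.4,   88.6,   87.6]), np.float64(433.3))
mount_tray_floor (0.78, array([ 499.7, -146.7,   75.9,   86.5,   86.2]), np.float64(366.2))
(array([ 3.245, -1.697,  0.013]), np.float64(0.422), 'tooly yaw -77.3', 'pos', array([ 120.5, -536.7,  231.3]))
```

The wrist camera sits 85 mm along tool +x, so the tool must face sideways (+y) or back toward the robot to stay clear of the screens. I'll move over the block now.

Call:
carry_out:
  increments: [0.42,-0.23,0,-0.5,0.83,-0.45,0,-1,0.83,-0.45,0,-1,0.83,-0.45,0,-1]
  jaw: 1

```text
clock: 1.75
tool_pos: [192.6, -473.9, 231.5]
ee_rot: [0.0, 0.93, 0.367, -0.0]
ft_force: [-0.2, -0.2, -0.5]
width: 85.5
finger_force: 0.0
```

Call:
carry_out:
  increments: [0.47,0.01,0,-0.5,0.94,0.03,0,-1,0.94,0.03,0,-1,0.94,0.03,0,-1]

```text
clock: 2.15
tool_pos: [263.7, -412.3, 231.5]
ee_rot: [0.0, 0.803, 0.596, -0.0]
ft_force: [-1.0, -0.3, -0.4]
width: 85.3
finger_force: 0.0
```

Call:
carry_out:
  increments: [0.4,0.25,0,-0.42,0.8,0.49,0,-0.84,0.8,0.49,0,-0.84,0.8,0.49,0,-0.84]

```text
clock: 2.55
tool_pos: [334.1, -350.7, 231.4]
ee_rot: [0.0, 0.655, 0.755, -0.0]
ft_force: [-1.2, 0.0, 0.4]
width: 85.2
finger_force: 0.0
```

Call:
carry_out:
  increments: [0.26,0.4,0,0,0.52,0.79,0,0,0.52,0.79,0,0,0.52,0.79,0,0]

```text
clock: 2.95
tool_pos: [404.5, -289.1, 231.2]
ee_rot: [-0.0, 0.658, 0.753, -0.0]
ft_force: [0.4, 0.0, -0.5]
width: 85.4
finger_force: 0.0
```

```bash
cat >> h.py <<'E'
def look(items,f=None):
    if f: save('wrist',f)
    else: camera('wrist')
    for q,z in items:
        try:
            print(q,[(round(float(r['p']),2),np.round(r['at'],1)) for r in place_of(q,'wrist')[:2]],'rect',rect(q,'wrist',z))
        except Exception as e: print(q,e)
E
python3 - <<'E'
from h import *
look([('cell_block',18),('block_tray_floor',24),('lens_tube',30)],'w1.png')
print(go(403,-238,120,7.8))
E
```

```text
cell_block [(0.72, array([ 402.9, -238.7,   -2.3]))] rect (0.9, array([ 403.2, -239.7,   44.7,   74.7,    8.4]), np.float64(325.7))
block_tray_floor [(0.97, array([ 491.8, -331.9,   15.9]))] rect (0.78, array([ 491.2, -332.5,  112.4,   84.8,   84.9]), np.float64(385.6))
lens_tube [(0.75, array([ 4.135e+02, -3.817e+02,  3.000e-01]))] rect (0.97, array([ 410.2, -377.7,   30.9,   44.6,    8.3]), np.float64(316.1))
(array([0.513, 0.059, 1.113]), np.float64(-0.002), 'tooly yaw 7.7', 'pos', array([ 404. , -289.6,  231.3]))
```

View pics/w1.png

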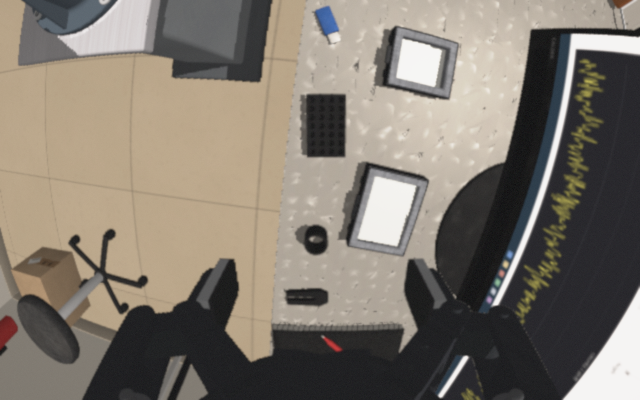

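The block is at (325,125) and its tray at (388,208), turned about 13° relative to the block. Next I'll go above the block.

Call:
carry_out:
  increments: [0.25,0.03,0.5,0,0.5,0.06,1,0,0.5,0.06,1,0,0.5,0.06,1,0]

```text
clock: 3.7
tool_pos: [403.2, -238.3, 130.6]
ee_rot: [-0.001, 0.657, 0.754, -0.0]
ft_force: [-0.3, -0.4, 1.1]
width: 85.4
finger_force: 0.0
```

```bash
python3 - <<'E'
from h import *
look([('cell_block',18),('cell_block',0),('mount_tray_floor',24)])
print(go(403,-239,6,8))
E
```

```text
cell_block [(0.89, array([ 401.6, -237.6,   -1.2]))] rect (0.81, array([ 406.4, -240.1,   46.1,   78.8,    7.7]), np.float64(321.2))
cell_block [(0.89, array([ 401.6, -237.6,   -1.2]))] rect (0.81, array([ 407. , -245.6,   49.3,   84.3,    7.7]), np.float64(321.2))
mount_tray_floor [(0.64, array([ 505.8, -146. ,   10.7]))] rect (0.78, array([ 502.5, -147.4,   72.4,   87.1,   89. ]), np.float64(446.4))
(array([ 0.008, -0.012,  1.263]), np.float64(-0.006), 'tooly yaw 7.8', 'pos', array([ 404.1, -239.4,  132.3]))
```

Call:
carry_out:
  increments: [0,0,0.5,0,0,0,1,0,0,0,1,0]

```text
clock: 4.35
tool_pos: [400.8, -236.8, 26.8]
ee_rot: [-0.005, 0.657, 0.754, -0.0]
ft_force: [-0.7, -0.5, 0.9]
width: 85.7
finger_force: 0.0
```

Call:
carry_out:
  increments: [0,0,0.12,0,0,0,0.25,0,0,0,0.25,0]

```text
clock: 4.65
tool_pos: [404.0, -239.0, 6.7]
ee_rot: [0.001, 0.657, 0.754, 0.0]
ft_force: [-0.0, 1.3, 0.8]
width: 85.1
finger_force: 0.0
```

Call:
carry_out:
  increments: [0,0,0,0,0,0,0,0,0,0,0,0,0,0,0,0,0,0,0,0,0,0,0,0]
  jaw: 0
  force: 40

```text
clock: 5.25
tool_pos: [404.1, -238.9, 7.3]
ee_rot: [0.001, 0.657, 0.754, 0.0]
ft_force: [-2.0, 1.1, 9.8]
width: 43.9
finger_force: 39.9
```

Call:
carry_out:
  increments: [0,0,-0.15,0,0,0,-0.45,0,-0.17,0.12,-0.45,0,-0.35,0.25,-0.45,0,-0.52,0.37,-0.45,0,-0.52,0.37,-0.45,0]

```text
clock: 5.85
tool_pos: [449.0, -286.7, 51.8]
ee_rot: [0.001, 0.657, 0.754, 0.0]
ft_force: [-0.1, -0.9, -1.9]
width: 43.9
finger_force: 42.7
```

Call:
carry_out:
  increments: [-0.17,0.12,0,0.15,-0.35,0.25,0,0.3,-0.52,0.37,0,0.43,-0.52,0.37,0,0.43,-0.52,0.37,0,0.43]

```text
clock: 6.35
tool_pos: [490.4, -330.9, 51.0]
ee_rot: [-0.001, 0.737, 0.676, -0.0]
ft_force: [0.4, -0.3, -2.0]
width: 43.8
finger_force: 42.7
```

```bash
python3 - <<'E'
from h import *
s=read_state();print(s['width'],s['finger_force'])
look([('cell_block',63),('cell_block',45),('block_tray_floor',24)],'w2.png')
print(go(492,-332,25,-5))
E
```

```text
43.80428714540744 42.686399817466736
cell_block [(0.8, array([ 487.7, -330.4,   41.5]))] rect (0.96, array([ 491.4, -326.8,   79. ,   45.6,   85.5]), np.float64(320.8))
cell_block [(0.8, array([ 487.7, -330.4,   41.5]))] rect (0.96, array([ 490.7, -338.2,   89.9,   51.9,   85.5]), np.float64(320.8))
block_tray_floor [] rect (0.86, array([ 495.2, -310.4,   69. ,   83.1,   84.4]), np.float64(328.3))
(array([-0.006,  0.011,  0.264]), np.float64(-0.001), 'tooly yaw -5.0', 'pos', array([ 491. , -331.3,   51.4]))
```

View pics/w2.png

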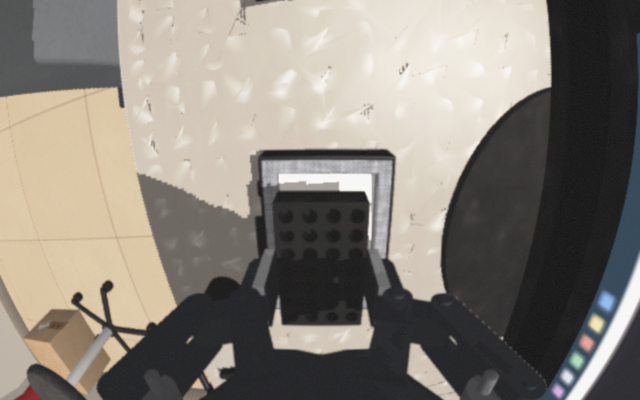

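The block is held squarely over the tray, with the cut-out's far white edge at row 174 and columns 278–377. I'll compute the cut-out's position from those.

```bash
python3 - <<'E'
from h import *
print('floor L/R z17',atz('wrist',(278,182),17),atz('wrist',(377,182),17))
print('rim/floor far',atz('wrist',(327,174),24),atz('wrist',(327,174),17))
print('tray outer top L/R',atz('wrist',(262,158),24),atz('wrist',(393,155),24))
print('block far top edge L/R at z63',atz('wrist',(274,200),62),atz('wrist',(368,200),62))
E
```

```text
floor L/R z17 [ 469.27331916 -295.35013057   17.        ] [ 528.46247857 -300.51872474   17.        ]
rim/floor far [ 498.87304166 -291.27161101   24.        ] [ 498.86222641 -293.09048388   17.        ]
tray outer top L/R [ 463.07472494 -278.52733008   24.        ] [ 537.21483284 -283.15998626   24.        ]
block far top edge L/R at z63 [ 473.90265163 -291.37288503   62.        ] [ 516.58095387 -295.13874393   62.        ]
```

Call:
carry_out:
  increments: [-0.037,0.035,0,0,-0.037,0.035,0.1,0,-0.037,0.035,0.17,0,-0.037,0.035,0.22,0,-0.037,0.035,0.25,0,-0.037,0.035,0.25,0]

```text
clock: 7.3
tool_pos: [494.1, -335.4, 25.7]
ee_rot: [-0.0, 0.738, 0.675, -0.0]
ft_force: [-0.7, 0.6, -1.7]
width: 43.9
finger_force: 42.7
```

```bash
python3 - <<'E'
from h import *
save('wrist','w3.png');print(T()[0],read_state()['ft_force'])
E
```

```text
[ 494.2795866  -335.5262582    26.06599755] [ 0.11005945 -0.33073409 -2.88646297]
```

View pics/w3.png

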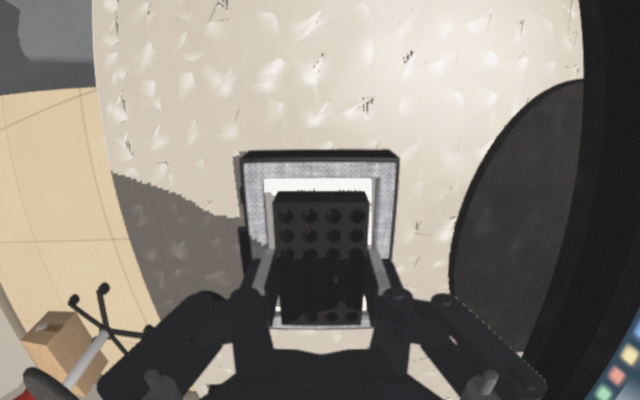

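The block is over the cut-out with a margin on all sides (white gap at cols 264–274 on the left and 368–372 on the right). I'll lower it gently.

Call:
carry_out:
  increments: [0,-0.01,0.01,0,0,-0.01,0.02,0,0,-0.01,0.02,0]

```text
clock: 7.65
tool_pos: [493.4, -335.5, 24.4]
ee_rot: [0.0, 0.738, 0.675, 0.0]
ft_force: [0.6, -0.2, -1.8]
width: 43.9
finger_force: 42.7
```

Call:
carry_out:
  increments: [0,0,0.005,0,0,0,0.01,0,0,0,0.01,0]

```text
clock: 7.95
tool_pos: [493.4, -335.5, 24.3]
ee_rot: [0.0, 0.738, 0.675, -0.0]
ft_force: [-4.0, 2.0, 10.0]
width: 43.9
finger_force: 44.0
```

Call:
carry_out:
  increments: [0,0,0,0,0,0,0,0,0,0,0,0,0,0,0,0]
  jaw: 0.7

```text
clock: 8.35
tool_pos: [493.4, -335.5, 23.2]
ee_rot: [0.0, 0.738, 0.675, 0.0]
ft_force: [-0.7, -0.6, 0.2]
width: 59.7
finger_force: 0.0
```

Call:
carry_out:
  increments: [0,0,-0.1,0,0,0,-0.4,0,0,0,-0.8,0,0,0,-1,0,0,0,-1,0]

```text
clock: 8.85
tool_pos: [494.7, -336.5, 127.1]
ee_rot: [0.003, 0.738, 0.675, 0.0]
ft_force: [0.6, -0.2, -0.2]
width: 59.6
finger_force: 0.0
```

Call:
carry_out:
  increments: [0.4,-0.13,-0.13,0,0.8,-0.26,-0.27,0,0.8,-0.26,-0.27,0]

```text
clock: 9.15
tool_pos: [473.6, -250.1, 151.0]
ee_rot: [-0.001, 0.737, 0.676, 0.0]
ft_force: [0.6, -0.7, 0.2]
width: 59.3
finger_force: 0.0
```

Call:
carry_out:
  increments: [0.4,-0.13,-0.13,0,0.8,-0.26,-0.27,0,0.8,-0.26,-0.27,0]

```text
clock: 9.45
tool_pos: [454.9, -168.7, 178.0]
ee_rot: [-0.0, 0.737, 0.676, 0.0]
ft_force: [0.7, -0.7, -1.5]
width: 59.9
finger_force: 0.0
```

Call:
carry_out:
  increments: [0.4,-0.13,-0.13,0,0.8,-0.26,-0.27,0,0.8,-0.26,-0.27,0]

```text
clock: 9.75
tool_pos: [436.4, -87.1, 205.1]
ee_rot: [0.0, 0.737, 0.676, 0.0]
ft_force: [0.7, 0.7, -0.7]
width: 59.8
finger_force: 0.0
```

```bash
python3 - <<'E'
from h import *
print(T()[0])
look([('mirror_mount',46),('mount_middle',46),('mount_tray_floor',24),('cell_block',35),('block_tray_floor',24)],'w4.png')
E
```

```text
[436.37931789 -87.12777825 205.05769075]
mirror_mount [(0.93, array([432.1,  -8.4,   1.6]))] rect (0.6, array([436.8, -11.2,  45.5,  37.8,   9.6]), np.float64(311.7))
mount_middle [(0.86, array([435.2, -10.7,   1.2]))] rect (0.91, array([436. , -11.9,  45.5,  37.1,   8.5]), np.float64(310.7))
mount_tray_floor [(0.76, array([ 505.7, -144.8,    9.5]))] rect (0.55, array([ 502. , -145. ,   78.5,   84.3,   88.5]), np.float64(380.6))
cell_block [(0.73, array([ 492.9, -334.3,   14.6]))] rect (0.8, array([ 488.7, -324. ,   78.2,   38.8,   85.3]), np.float64(372.4))
block_tray_floor list index out of range
```

View pics/w4.png

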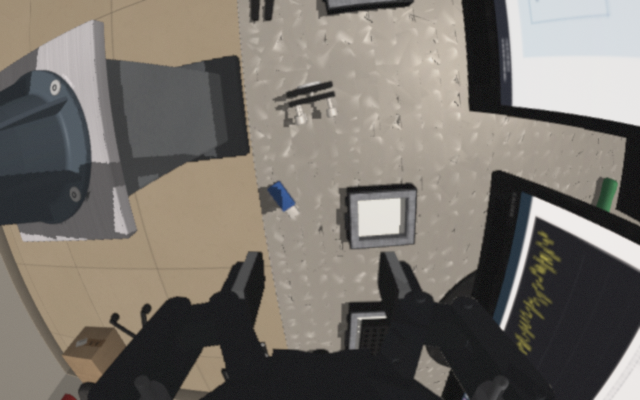

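The mount is at (310,95) with its screws pointing toward the robot's right (−y) and a yaw of about 9°. Its tray is at (381,216), and the block is resting in its own tray.

Call:
carry_out:
  increments: [0.43,-0.05,0.35,-0.23,0.86,-0.1,0.7,-0.47,0.86,-0.1,0.7,-0.47,0.86,-0.1,0.7,-0.47,0.86,-0.1,0.7,-0.47]
  jaw: 0.9

```text
clock: 10.8
tool_pos: [435.1, -3.6, 135.0]
ee_rot: [0.001, 0.65, 0.76, 0.0]
ft_force: [0.5, -0.6, -0.0]
width: 76.8
finger_force: 0.0
```

```bash
python3 - <<'E'
from h import *
look([('mirror_mount',46),('mount_middle',46)],'w5.png')
print(go(434,0,16,9))
E
```

```text
mirror_mount [(0.86, array([ 4.327e+02, -7.900e+00,  2.000e-01]))] rect (0.61, array([434.7,  -2.6,  45.7,  45.8,   8.9]), np.float64(319.4))
mount_middle [] rect (0.74, array([434.3,  -2.7,  45.3,  44.9,   8.9]), np.float64(319.6))
(array([ 0.039, -0.004,  1.189]), np.float64(-0.001), 'tooly yaw 9.0', 'pos', array([434.8,  -3.7, 134.9]))
```

View pics/w5.png

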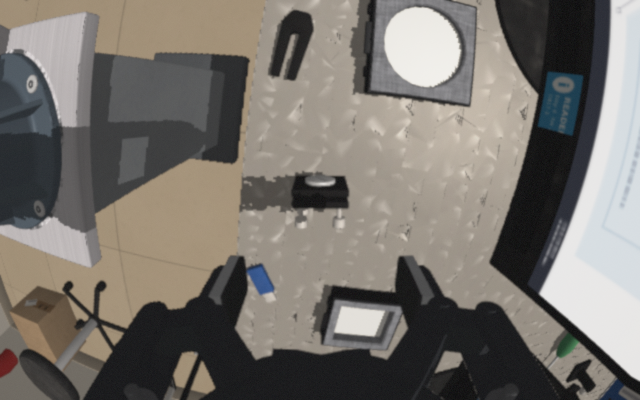

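The mount is centred between the fingers (col 320). The mirror face is toward the camera and the top surface spans roughly rows 188–207.

```bash
python3 - <<'E'
from h import *
i=cv2.imread('pics/w5.png'); print(i[170:216,305].mean(1).astype(int)); print(i[195,284:356].mean(1).astype(int))
for r,z in((175,0),(188,46),(207,46)): print(r,z,atz('wrist',(320,r),z))
print(atz('wrist',(293,195),46),atz('wrist',(348,195),46))
cv2.imwrite('pics/w5c.png',cv2.resize(i[160:240,270:370],None,fx=6,fy=6,interpolation=2))
E
```

```text
[153 143 107  82  69  54  40  48  64  70  72  71  64  47  30  22  22  25
  24  29  30  34  33  36  34  29  22  25  21  24  23  24  20  21  22  26
  24  40  78 119 162 195 202 200 182 148]
[ 78  79  78  76  77  75  72  57  39  27  26  22  26  23  21  27  25  27
  27  29  28  29  28  28  35  33  33  29  23  22  25  19  22  23  22  20
  27  26  26  29  34  35  33  34  36  32  35  36  35  36  34  33  34  35
  34  36  35  35  37  34  35  34  38  46  79 119 141 146 147 146 147 148]
175 0 [433.21641443   7.60343017   0.        ]
188 46 [433.02143775   9.17727038  46.        ]
207 46 [435.48334159  -6.518694    46.        ]
[4.12826968e+02 1.64429188e-01 4.60000000e+01] [455.78424015   6.91900677  46.        ]
```

View pics/w5c.png

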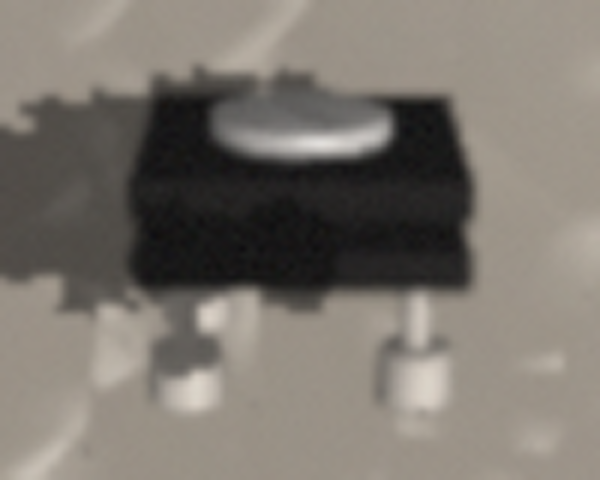

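Call:
carry_out:
  increments: [0.04,0,0.3,0,0.04,0,0.7,0,0.04,0,1,0,0.04,0,1,0]

```text
clock: 11.45
tool_pos: [432.0, 0.8, 32.0]
ee_rot: [-0.002, 0.649, 0.76, -0.001]
ft_force: [0.3, -0.3, 0.6]
width: 76.8
finger_force: 0.0
```

Call:
carry_out:
  increments: [0,0,0.1,0,0,0,0.19,0,0,0,0.19,0]

```text
clock: 11.75
tool_pos: [433.9, 0.9, 15.3]
ee_rot: [0.0, 0.649, 0.761, 0.0]
ft_force: [0.3, -0.1, -0.2]
width: 77.2
finger_force: 0.0
```

Call:
carry_out:
  increments: [0,0,0,0,0,0,0,0,0,0,0,0,0,0,0,0,0,0,0,0,0,0,0,0]
  jaw: 0
  force: 40

```text
clock: 12.35
tool_pos: [434.2, 0.9, 16.0]
ee_rot: [0.0, 0.649, 0.761, 0.0]
ft_force: [-1.4, 0.7, 6.8]
width: 45.1
finger_force: 40.1
```

Call:
carry_out:
  increments: [0,0,-0.15,0,0,0,-0.45,0,-0.25,0.08,-0.45,0,-0.5,0.16,-0.45,0,-0.72,0.24,-0.45,0,-0.72,0.24,-0.45,0]

```text
clock: 12.95
tool_pos: [470.3, -68.3, 60.9]
ee_rot: [0.001, 0.65, 0.76, 0.0]
ft_force: [0.4, 0.1, -1.5]
width: 45.2
finger_force: 41.8
```

Call:
carry_out:
  increments: [-0.25,0.08,0,0.11,-0.5,0.16,0,0.22,-0.72,0.24,0,0.33,-0.72,0.24,0,0.33,-0.72,0.24,0,0.33]

```text
clock: 13.45
tool_pos: [503.3, -133.2, 60.2]
ee_rot: [-0.0, 0.712, 0.702, -0.0]
ft_force: [0.0, 0.9, -0.8]
width: 45.3
finger_force: 41.8
```

```bash
python3 - <<'E'
from h import *
s=read_state();print(s['width'],s['finger_force'],T()[0])
look([('mirror_mount',91),('mount_tray_floor',24)],'w6.png')
print(go(503,-135,26,-1))
E
```

```text
45.26879399149368 41.780454218387604 [ 503.27342404 -133.24161597   60.17656402]
mirror_mount [(0.89, array([ 503.2, -141.1,   45. ]))] rect (0.59, array([ 504.2, -129.5,   53.5,   44.6,   88.3]), np.float64(321.0))
mount_tray_floor [(0.61, array([ 507.2, -142.5,    8.4])), (0.29, array([ 503.5, -144.6,   45.6]))] rect (0.81, array([ 502.1, -125. ,   86.3,   48.4,    3. ]), np.float64(319.1))
(array([-0.02 , -0.005,  0.343]), np.float64(0.007), 'tooly yaw -0.8', 'pos', array([ 503.5, -133. ,   60.3]))
```

View pics/w6.png

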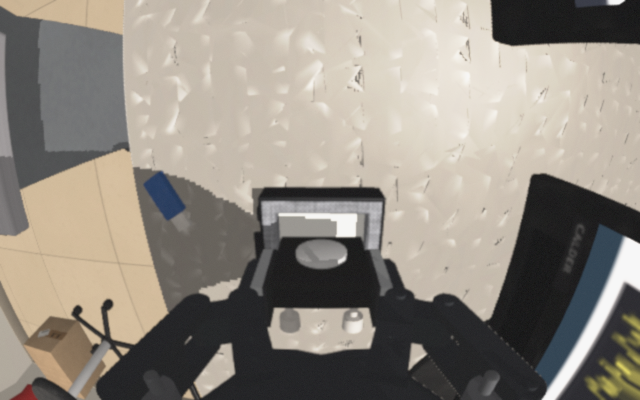

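The mount is over its tray: the tray's far rim is at rows 188–198 and the white floor spans cols 278–358 from row 212.

```bash
python3 - <<'E'
from h import *
i=cv2.imread('pics/w6.png').mean(2).astype(int)
print('row218 c250-395',i[222,255:392:1]); print('row204',i[205,250:392]);print('col320 r180-245',i[182:242,335])
for n,uv,z in(('floorL',(278,222),10),('floorR',(357,222),10),('rimfar',(320,212),24),('outfar',(320,198),24),('outfarbottom',(320,188),0),('outL',(262,205),24),('outR',(382,205),24)): print(n,atz('wrist',uv,z))
E
```

```text
row218 c250-395 [100 101 100  92  69  53  71 121 160 178 186 190 191 188 183 175 164 163
 158 136 110  93  84  98 132 147 149 150 151 150 152 150 150 150 149 150
 150 149 150 149 150 151 151 150 150 150 150 149 150 149 150 149 150 151
 151 151 151 149 150 150 150 150 152 151 151 150 150 150 152 150 151 149
 149 150 150 150 152 153 152 152 153 184 235 244 245 245 245 245 245 245
 245 245 245 245 245 245 245 245 245 244 233 191 158 149 149 151 149 148
 137 107  86  82  92 113 142 164 170 165 164 167 166 161 160 160 149 121
  80  66 114 172 188 188 189 188 189 189 189]
row204 [186 185 172 128 101  99  95  80  54  42  60 106 146 168 178 181 183 184
 184 182 175 175 177 178 175 172 172 172 171 167 167 170 174 175 175 173
 172 175 178 178 176 174 172 168 160 153 154 157 160 164 165 166 166 165
 161 163 167 169 168 169 172 176 175 169 163 164 168 178 184 183 182 181
 179 174 174 178 180 179 177 174 172 171 173 171 170 163 162 163 162 159
 158 157 155 155 159 162 163 160 157 158 159 162 162 160 159 157 156 158
 161 169 172 170 168 171 173 173 169 163 163 169 180 180 173 172 176 178
 177 176 178 183 183 160 104  63  93 154 184 191 191 191 190 188]
col320 r180-245 [189 190 189 183 159 110  57  31  29  32  30  31  28  29  33  44  57  64
  77 125 159 170 167 163 166 164 161 162 167 167 162 195 233 244 245 245
 245 244 235 185 153 151 152 152 151 151 153 151 151 152 152 152 161 171
 147  88  43  32  49  83]
floorL [ 475.07552548 -131.71970295   10.        ]
floorR [ 529.01374684 -132.43902233   10.        ]
rimfar [ 504.00015086 -119.18003796   24.        ]
outfar [ 504.13525403 -109.97788394   24.        ]
outfarbottom [ 504.06707753 -110.96704519    0.        ]
outL [ 467.86920776 -114.08205086   24.        ]
outR [ 542.79286169 -115.12556215   24.        ]
```

Call:
carry_out:
  increments: [-0.018,0.013,0,0.01,-0.018,0.013,0.1,0.01,-0.018,0.013,0.2,0.01,-0.018,0.013,0.26,0.01,-0.018,0.013,0.31,0.01,-0.018,0.013,0.33,0.01,-0.018,0.013,0.33,0.01]

```text
clock: 14.4
tool_pos: [505.0, -135.5, 27.0]
ee_rot: [-0.0, 0.714, 0.7, -0.0]
ft_force: [0.1, -0.1, -2.0]
width: 45.6
finger_force: 41.8
```

Call:
carry_out:
  increments: [0,0,0.005,0,0,0,0.01,0,0,0,0.01,0]

```text
clock: 14.7
tool_pos: [505.2, -135.6, 26.4]
ee_rot: [0.0, 0.714, 0.7, 0.0]
ft_force: [-0.6, 0.1, -0.6]
width: 45.0
finger_force: 41.8
```

Call:
carry_out:
  increments: [0,0,0.005,0,0,0,0.01,0,0,0,0.01,0]

```text
clock: 15.0
tool_pos: [505.2, -135.6, 26.1]
ee_rot: [0.0, 0.714, 0.7, 0.0]
ft_force: [-3.4, 1.1, 9.5]
width: 45.4
finger_force: 43.1
```

Call:
carry_out:
  increments: [0,0,0,0,0,0,0,0,0,0,0,0,0,0,0,0]
  jaw: 0.7

```text
clock: 15.4
tool_pos: [505.1, -135.5, 25.2]
ee_rot: [-0.0, 0.714, 0.7, -0.0]
ft_force: [-0.4, 0.1, -0.6]
width: 59.7
finger_force: 0.0
```

Call:
carry_out:
  increments: [0,0,-0.1,0,0,0,-0.4,0,0,0,-0.8,0,0,0,-1,0,0,0,-1,0]

```text
clock: 15.9
tool_pos: [506.6, -136.0, 128.7]
ee_rot: [0.003, 0.714, 0.7, 0.001]
ft_force: [-0.3, -0.7, 0.2]
width: 60.1
finger_force: 0.0
```

Call:
carry_out:
  increments: [-0.4,-0.15,0,0,-0.82,-0.3,0,0,-0.82,-0.3,0,0]
  jaw: 0.6

```text
clock: 16.2
tool_pos: [471.8, -220.2, 124.8]
ee_rot: [-0.0, 0.715, 0.699, -0.0]
ft_force: [-0.0, -0.7, 0.9]
width: 51.0
finger_force: 0.0
```

Call:
carry_out:
  increments: [-0.4,-0.15,0,-0.3,-0.82,-0.3,0,-0.6,-0.82,-0.3,0,-1,-0.82,-0.3,0,-1]

```text
clock: 16.6
tool_pos: [441.1, -298.9, 124.6]
ee_rot: [-0.001, 0.507, 0.862, 0.0]
ft_force: [-0.2, 0.6, -1.1]
width: 51.3
finger_force: 0.0
```

Call:
carry_out:
  increments: [-0.28,-0.33,0,-0.3,-0.57,-0.67,0,-0.6,-0.57,-0.67,0,-1,-0.57,-0.67,0,-1,-0.57,-0.67,0,-1]

```text
clock: 17.1
tool_pos: [410.4, -380.2, 124.6]
ee_rot: [-0.001, 0.268, 0.963, 0.0]
ft_force: [0.2, 0.0, -0.4]
width: 51.1
finger_force: 0.0
```

```bash
python3 - <<'E'
from h import *
look([('lens_tube',30),('lens_tube',15),('block_tray_floor',24),('cell_block',35),('mirror_mount',56)],'w7.png')
print(go(410,-381,10,60))
i=camera_info('wrist')
w=[m for m in masks_of('lens_tube','wrist')][0]['pixels']; v,u=np.nonzero(w); print(u.min(),u.max(),v.min(),v.max())
E
```

```text
lens_tube [(0.82, array([ 411.7, -383.4,   -0.8]))] rect (0.9, array([ 408.4, -381.9,   28.8,   36.2,   58.8]), np.float64(317.5))
lens_tube [(0.82, array([ 411.7, -383.4,   -0.8]))] rect (0.9, array([ 412.9, -384.9,   30.6,   38.5,   58.9]), np.float64(317.5))
block_tray_floor [(0.37, array([ 410.4, -380. ,   -2.9]))] rect (0.58, array([ 490. , -334.1,  108.1,   88.3,   85.3]), np.float64(406.7))
cell_block [] rect (0.63, array([ 490.8, -334.6,   73.5,   53.8,   85.4]), np.float64(417.7))
mirror_mount [(0.76, array([ 504.2, -144.7,    9.4]))] rect (0.78, array([ 493.5, -153.7,   83.7,   51.9,   21. ]), np.float64(577.2))
(array([ 0.003, -0.008,  1.153]), np.float64(-0.039), 'tooly yaw 58.8', 'pos', array([ 410.7, -380.5,  125.3]))
300 335 178 220
```

View pics/w7.png

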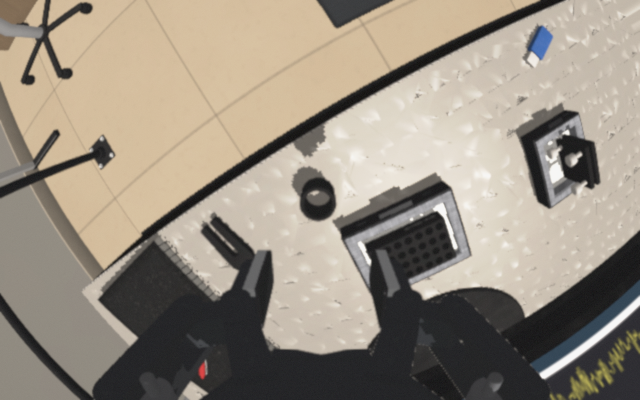

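The mount and the block sit in their trays. The lens tube is at (317,198), centred between the fingers, so I'll grasp it now.

Call:
carry_out:
  increments: [-0.02,-0.02,0.3,0,-0.02,-0.02,0.7,0,-0.02,-0.02,1,0,-0.02,-0.02,1,0]

```text
clock: 18.1
tool_pos: [409.7, -381.6, 22.0]
ee_rot: [-0.003, 0.269, 0.963, 0.002]
ft_force: [-1.2, 0.1, 0.3]
width: 51.1
finger_force: 0.0
```

Call:
carry_out:
  increments: [0,0,0.06,0,0,0,0.12,0,0,0,0.12,0]

```text
clock: 18.4
tool_pos: [411.5, -383.6, 13.8]
ee_rot: [0.0, 0.269, 0.963, -0.0]
ft_force: [-0.7, -1.1, 0.8]
width: 51.0
finger_force: 0.0
```

Call:
carry_out:
  increments: [0,0,0,0,0,0,0,0,0,0,0,0,0,0,0,0,0,0,0,0,0,0,0,0]
  jaw: 0
  force: 30

```text
clock: 19.0
tool_pos: [411.6, -383.6, 14.2]
ee_rot: [0.001, 0.268, 0.963, -0.0]
ft_force: [-0.6, 1.6, 6.1]
width: 28.3
finger_force: 29.5
```

Call:
carry_out:
  increments: [0,0,-0.15,0,0,0,-0.45,0,0,0,-0.45,0]

```text
clock: 19.3
tool_pos: [412.8, -384.9, 62.5]
ee_rot: [0.003, 0.268, 0.963, -0.002]
ft_force: [0.1, 0.0, -1.3]
width: 27.9
finger_force: 30.1
```

```bash
python3 - <<'E'
from h import *
look([('lens_tube',60)])
print(go(502,332,60,60))
E
```

```text
lens_tube [(0.85, array([ 413.1, -384.3,   48. ]))] rect (0.88, array([ 412.9, -383.6,   30.8,   47.5,   57.4]), np.float64(321.0))
(array([ 2.924,  6.591, -0.015]), np.float64(-0.038), 'tooly yaw 58.8', 'pos', array([ 411.3, -383.3,   58.7]))
```

Call:
carry_out:
  increments: [0.14,0.3,0,0,0.28,0.6,0,0,0.42,0.94,0,0]

```text
clock: 19.75
tool_pos: [423.4, -279.9, 57.6]
ee_rot: [-0.001, 0.269, 0.963, 0.0]
ft_force: [0.3, 0.2, -0.8]
width: 28.2
finger_force: 30.1
```

Call:
carry_out:
  increments: [0.14,0.3,0,0,0.28,0.6,0,0,0.42,0.94,0,0]

```text
clock: 20.05
tool_pos: [436.1, -177.6, 57.8]
ee_rot: [-0.001, 0.269, 0.963, 0.0]
ft_force: [1.0, -0.2, -1.0]
width: 28.3
finger_force: 30.1
```

Call:
carry_out:
  increments: [0.14,0.3,0,0,0.28,0.6,0,0,0.42,0.94,0,0]

```text
clock: 20.35
tool_pos: [448.8, -75.5, 57.8]
ee_rot: [-0.001, 0.269, 0.963, -0.0]
ft_force: [0.9, -0.3, -0.5]
width: 27.9
finger_force: 30.1
```

Call:
carry_out:
  increments: [0.14,0.3,0,0,0.28,0.6,0,0,0.42,0.94,0,0]

```text
clock: 20.65
tool_pos: [461.4, 26.7, 57.8]
ee_rot: [-0.001, 0.269, 0.963, -0.0]
ft_force: [1.0, -0.5, -1.0]
width: 28.3
finger_force: 30.1
```

Call:
carry_out:
  increments: [0.14,0.3,0,0,0.28,0.6,0,0,0.42,0.94,0,0]

```text
clock: 20.95
tool_pos: [474.0, 128.8, 57.7]
ee_rot: [-0.001, 0.269, 0.963, -0.0]
ft_force: [-0.2, -0.7, -0.6]
width: 28.4
finger_force: 30.1
```

Call:
carry_out:
  increments: [0.14,0.3,0,0,0.28,0.6,0,0,0.42,0.94,0,0]

```text
clock: 21.25
tool_pos: [486.7, 230.8, 57.6]
ee_rot: [-0.001, 0.269, 0.963, -0.001]
ft_force: [0.6, -0.4, -0.8]
width: 28.4
finger_force: 30.1
```

```bash
python3 - <<'E'
from h import *
s=read_state();print(s['width'],s['finger_force'])
look([('lens_tube',60),('tube_tray_floor',24),('meter_tray_floor',24),('meter_head',18)],'w8.png')
print(go(502,332,60,59))
E
```

```text
28.390554263394264 30.052132776472718
lens_tube [(0.75, array([485.7, 229.2,  44.5]))] rect (0.83, array([488.3, 231.1,  30.5,  47.8,  56.6]), np.float64(321.0))
tube_tray_floor [] rect (0.96, array([498.5, 327.5,  68. ,  70.1,  84. ]), np.float64(459.6))
meter_tray_floor [(0.75, array([502.7, 145.5,  13.9]))] rect (0.81, array([476. , 141.3,  55.9, 105.6,   1.9]), np.float64(222.0))
meter_head [(0.7, array([407.3, 379.8,  -0.5]))] rect (0.65, array([419.7, 374.2,  65.7,  37.8,  69.6]), np.float64(461.0))
(array([ 0.409,  0.958, -0.018]), np.float64(-0.007), 'tooly yaw 58.8', 'pos', array([487.3, 228.8,  58.2]))
```

View pics/w8.png

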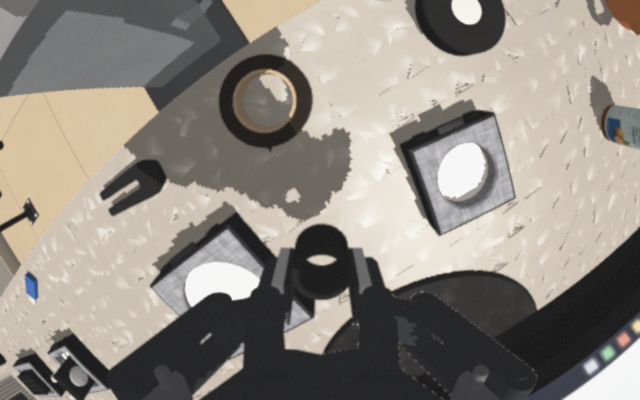

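The tube is held, and the tube tray's top corners are at about (407,145), (494,113), (515,195) and (440,234), with the white floor at (462,172).

```bash
python3 - <<'E'
from h import *
c=[atz('wrist',u,24)[:2] for u in((408,147),(494,114),(514,194),(440,234))];c=np.array(c);print(c,c.mean(0),np.linalg.norm(np.roll(c,1,0)-c,axis=1))
g=cv2.imread('pics/w8.png').min(2); m=np.zeros_like(g);m[130:210,425:500]=g[130:210,425:500]>225
n,l,st,ce=cv2.connectedComponentsWithStats(m);k=1+st[1:,4].argmax();cs,_=cv2.findContours((l==k).astype(np.uint8),0,1)
for z in(12,24):
    p=np.array([atz('wrist',u,z)[:2] for u in max(cs,key=len)[:,0]],np.float32);print(z,cv2.minAreaRect(p),p.min(0),p.max(0))
camera('top');print(place_of('tube_tray_floor','top')[:1],place_of('lens_tube','top')[:1])
E
```

```text
[[466.91267454 301.55915959]
 [475.99907988 362.84194308]
 [534.09685503 356.89547022]
 [530.28378391 295.75235527]] [501.82309834 329.26223204] [63.63659701 61.95274258 58.4013015  61.26189694]
12 ((502.67327880859375, 329.3545837402344), (38.00263977050781, 32.80372619628906), 88.98765563964844) [486.34842 310.2635 ] [519.1874  348.38544]
24 ((497.1602783203125, 325.7613525390625), (35.590049743652344, 30.721195220947266), 88.98789978027344) [481.8718  307.88226] [512.626 343.584]
[] [{'at': [499.7, 140.7, 22.4], 'p': 0.5}]
```

Call:
carry_out:
  increments: [0.13,0.3,0,0,0.27,0.6,0,0,0.4,0.94,0,0,0.4,0.94,0,0,0.4,0.94,0,0]

```text
clock: 22.35
tool_pos: [501.5, 331.0, 58.0]
ee_rot: [-0.0, 0.268, 0.963, -0.0]
ft_force: [0.3, -0.3, -1.1]
width: 27.9
finger_force: 30.1
```

```bash
python3 - <<'E'
from h import *
look([('lens_tube',75),('tube_tray_floor',24)],'w9.png');print(T()[0])
E
```

```text
lens_tube [(0.86, array([501.6, 330.3,  41.4]))] rect (0.79, array([495.4, 334.6,  27.3,  42.3,  56.3]), np.float64(321.2))
tube_tray_floor [(0.62, array([498.7, 333.9,  13.1])), (0.6, array([408.2, 381.9,   1.4]))] rect (0.94, array([499.3, 330.9,  65. ,  70.2,  84.2]), np.float64(320.0))
[501.79144709 330.00498937  58.31302376]
```

View pics/w9.png

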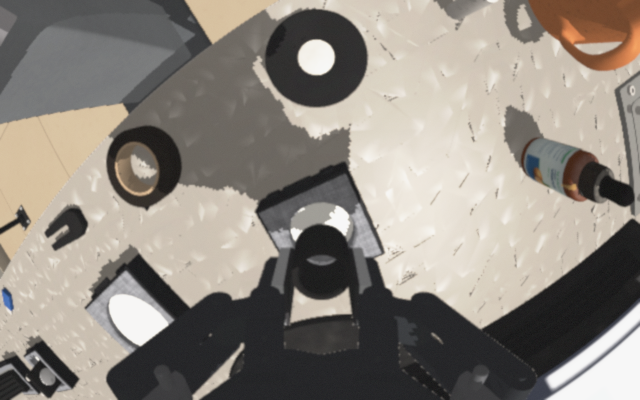

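```bash
python3 - <<'E'
from h import *
M=T()[1]
g=cv2.imread('pics/w9.png');b=g.min(2).astype(int)
for r in (205,210,215,220,225): print(r,b[r,280:362:2])
for n,u,z in(('L',(290,222),12),('R',(352,222),12),('topz12',(321,203),12),('topz24',(321,203),24),('c1',(350,170),24),('c2',(259,212),24),('c3',(383,250),24),('tubetop near',(321,226),75)):
    p=atz('wrist',u,z); print(n,p[:2],'tool',(M.T@(p-T()[0]))[:2])
E
```

```text
205 [ 92  93  91  91  91  94  93  91  90  87  93  93  94 107 137 144 149 152
 151 151 150 151 151 151 151 150 146 141 159 131  94  92  93  92  95  97
  92  99 149 171 125]
210 [ 93  97  99  97  98  95  93  91  90 154 227 210 170 152 151 151 151 150
 151 150 151 151 151 151 151 152 152 216 246 247 247 246 207 106  90  88
  86 104 168 173 162]
215 [ 93  98 102 101  95  92  93 126 152 150 151 151 151 152 152 152 151 151
 151 152 151 150 152 150 157 239 247 246 247 247 247 247 247 247 221 147
 167 175 186 195 189]
220 [ 86  85  92  96  96 110 152 151 152 151 151 151 151 151 150 151 151 151
 151 150 151 151 152 170 224 245 247 247 247 247 247 247 247 246 199 153
 140 158 174 177 189]
225 [ 83  85  85  89  94 120 150 151 150 150 151 152 151 151 145 123  91  67
  49  41  43  51  74  96 124 188 226 245 247 247 247 247 247 246 213 153
 143 118 164 184 173]
L [489.42774368 313.56062924] tool [  2.04654119 -20.45470403]
R [510.82478615 348.95576479] tool [ 2.08632773 20.9052676 ]
topz12 [488.59066851 338.24872673] tool [15.5548548   0.22688897]
topz24 [484.89307274 340.51320995] tool [19.89256038  0.24350615]
c1 [476.05710208 365.85321706] tool [40.57999367 17.33796239]
c2 [470.02163791 304.32882612] tool [ 13.86257016 -38.41019051]
c3 [534.1421279  358.35113012] tool [-12.98647178  41.01886266]
tubetop near [478.50565411 344.4887731 ] tool [27.42344546  0.3161293 ]
```

The cut-out is centred within about 1 mm of the tube, so I'll lower it.

Call:
carry_out:
  increments: [0,0,0.1,0,0,0,0.2,0,0,0,0.26,0,0,0,0.3,0,0,0,0.31,0,0,0,0.31,0]

```text
clock: 23.2
tool_pos: [501.8, 330.9, 27.2]
ee_rot: [-0.0, 0.268, 0.963, -0.0]
ft_force: [-1.0, -0.6, -0.6]
width: 28.2
finger_force: 30.1
```

Call:
carry_out:
  increments: [0,0,0.005,0,0,0,0.01,0,0,0,0.01,0]

```text
clock: 23.5
tool_pos: [501.8, 330.9, 26.4]
ee_rot: [0.0, 0.268, 0.963, 0.0]
ft_force: [0.8, 0.1, -0.4]
width: 27.7
finger_force: 30.1
```

Call:
carry_out:
  increments: [0,0,0.005,0,0,0,0.01,0,0,0,0.01,0]

```text
clock: 23.8
tool_pos: [501.9, 331.0, 26.2]
ee_rot: [0.0, 0.268, 0.963, 0.0]
ft_force: [-3.8, -0.8, 9.8]
width: 28.3
finger_force: 31.2
```

Call:
carry_out:
  increments: [0,0,0,0,0,0,0,0,0,0,0,0,0,0,0,0]
  jaw: 0.55

```text
clock: 24.2
tool_pos: [501.7, 330.9, 25.2]
ee_rot: [-0.0, 0.268, 0.963, -0.0]
ft_force: [-0.1, -0.3, 0.4]
width: 46.6
finger_force: 0.0
```

Call:
carry_out:
  increments: [0,0,-0.1,0,0,0,-0.4,0,0,0,-0.8,0,0,0,-1,0,0.3,0,-1,0]

```text
clock: 24.7
tool_pos: [479.3, 346.5, 129.5]
ee_rot: [0.003, 0.27, 0.963, 0.003]
ft_force: [0.5, 0.6, -0.3]
width: 47.0
finger_force: 0.0
```

Call:
carry_out:
  increments: [0.4,-0.03,0,0,0.78,-0.06,0,0,0.78,-0.06,0,0,0.78,-0.06,0,0,0.78,-0.06,0,0]
  jaw: 1

```text
clock: 25.2
tool_pos: [407.1, 381.4, 125.7]
ee_rot: [0.0, 0.269, 0.963, 0.0]
ft_force: [-0.6, -0.4, -0.4]
width: 85.2
finger_force: 0.0
```

```bash
python3 - <<'E'
from h import *
look([('meter_head',18),('meter_head',9),('lens_tube',42)],'w10.png')
print(go(406.5,381.5,3,59))
E
```

```text
meter_head [(0.92, array([410.2, 382.1,   0.5]))] rect (0.77, array([406.8, 384.4,  58.4,  61.9,  58.8]), np.float64(323.9))
meter_head [(0.92, array([410.2, 382.1,   0.5]))] rect (0.77, array([409.1, 383. ,  60.5,  64.1,  58.8]), np.float64(323.9))
lens_tube [(0.39, array([411.9, 381.7,   0.9]))] rect (0.96, array([494. , 335.2,  30.1,  48.2,  58.6]), np.float64(326.7))
(array([1.000e-03, 1.000e-03, 1.222e+00]), np.float64(-0.006), 'tooly yaw 58.8', 'pos', array([406.5, 381.4, 125.2]))
```

View pics/w10.png

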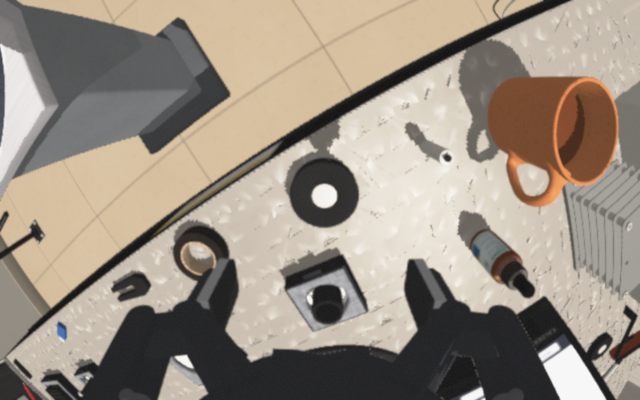

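The tube stands in its tray at (327,303). The meter head at (324,194) is clear of the tape (200,250) and the post (446,157).

Call:
carry_out:
  increments: [0,0.02,0.3,0,0,0.02,0.7,0,0,0.02,1,0,0,0.02,1,0]

```text
clock: 25.95
tool_pos: [405.6, 381.7, 22.0]
ee_rot: [-0.002, 0.269, 0.963, -0.003]
ft_force: [-0.4, -0.9, -0.4]
width: 85.6
finger_force: 0.0
```

Call:
carry_out:
  increments: [0,0,0.1,0,0,0,0.21,0,0,0,0.21,0]

```text
clock: 26.25
tool_pos: [407.2, 383.2, 4.0]
ee_rot: [-0.0, 0.269, 0.963, -0.0]
ft_force: [0.5, 0.2, -0.8]
width: 85.5
finger_force: 0.0
```

Call:
carry_out:
  increments: [0,0,0,0,0,0,0,0,0,0,0,0,0,0,0,0,0,0,0,0,0,0,0,0]
  jaw: 0
  force: 50

```text
clock: 26.85
tool_pos: [407.7, 383.7, 5.6]
ee_rot: [0.0, 0.268, 0.963, 0.001]
ft_force: [-2.0, -2.1, 8.6]
width: 57.4
finger_force: 51.5
```

Call:
carry_out:
  increments: [0,0,-0.1,0,0,0,-0.25,0,0,0,-0.45,0,0,0,-0.45,0,0,0,-0.45,0]

```text
clock: 27.35
tool_pos: [407.4, 383.5, 49.9]
ee_rot: [0.0, 0.268, 0.963, 0.001]
ft_force: [-0.0, -0.1, -3.2]
width: 57.7
finger_force: 54.3
```

```bash
python3 - <<'E'
from h import *
look([('meter_head',63),('tape_roll',19)])
print(go(502,144,48,59))
E
```

```text
meter_head [(0.75, array([408.1, 380.9,  45.1]))] rect (0.75, array([403.6, 385.8,  57.4,  63.6,  59.1]), np.float64(321.1))
tape_roll [(0.65, array([401. , 243.6,  -6.1]))] rect (0.63, array([386.5, 253.8,  69.8,  40.9,  82.8]), np.float64(165.0))
(array([-2.05 , -1.554,  0.007]), np.float64(-0.005), 'tooly yaw 58.9', 'pos', array([406.9, 383.1,  48.6]))
```

Call:
carry_out:
  increments: [-0.2,-0.15,0,0,-0.45,-0.34,0,0,-0.68,-0.52,0,0]

```text
clock: 27.9
tool_pos: [438.6, 302.6, 48.8]
ee_rot: [-0.0, 0.268, 0.963, -0.0]
ft_force: [0.6, -0.9, -1.8]
width: 57.5
finger_force: 54.3
```

Call:
carry_out:
  increments: [-0.22,-0.17,0,0,-0.45,-0.34,0,0,-0.68,-0.52,0,0]

```text
clock: 28.2
tool_pos: [470.1, 222.9, 48.9]
ee_rot: [-0.0, 0.268, 0.963, -0.0]
ft_force: [0.8, 0.1, -2.0]
width: 57.7
finger_force: 54.3
```

Call:
carry_out:
  increments: [-0.22,-0.17,0,0,-0.45,-0.34,0,0,-0.68,-0.52,0,0,-0.68,-0.52,0,0,-0.68,-0.52,0,0]

```text
clock: 28.7
tool_pos: [501.0, 143.9, 48.9]
ee_rot: [-0.0, 0.269, 0.963, -0.0]
ft_force: [0.4, 1.0, -1.1]
width: 57.1
finger_force: 54.3
```

```bash
python3 - <<'E'
from h import *
s=read_state();print(s['width'],s['finger_force'])
look([('meter_head',63),('meter_tray_floor',24)],'w11.png')
print(go(502,144,48,59))
E
```

```text
57.10702428943656 54.28406596183777
meter_head [(0.63, array([502.3, 141. ,  43.5]))] rect (0.66, array([497.3, 147. ,  57. ,  64. ,  59.8]), np.float64(320.9))
meter_tray_floor [] rect (0.68, array([498. , 141.3,  99.3,  94.8,   5.3]), np.float64(309.7))
(array([-0.015, -0.003,  0.012]), np.float64(-0.003), 'tooly yaw 58.9', 'pos', array([500.9, 145. ,  49.2]))
```

View pics/w11.png

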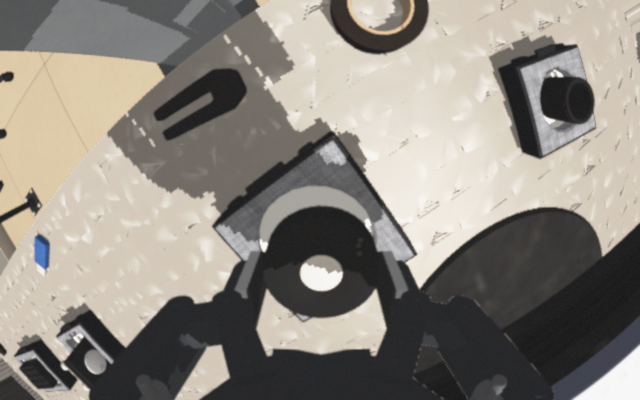

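```bash
python3 - <<'E'
from h import *
from scipy.optimize import least_squares
p0,M=T(); g=cv2.imread('pics/w11.png').min(2).astype(int); g=cv2.medianBlur(g.astype(np.uint8),5).astype(int)
print(g[225,245:390:3],g[178:200,317])
L=[];Rr=[];top=[]
for c in range(285,350,5):
    r=next(r for r in range(170,205) if g[r,c]>130 and g[r+2,c]>140); top.append((c,r))
print(top)
pt=np.array([(M.T@(atz('wrist',u,24)-p0))[:2] for u in top])
f=lambda R0:least_squares(lambda q:np.hypot(*(pt-q).T)-R0,[0,0])
s=f(36);print(s.x,s.fun.round(1))
for u in((218,228),(333,136),(414,256)): print('corner',(M.T@(atz('wrist',u,24)-p0))[:2])
E
```

```text
[ 98  95  94  95  95 128 157 158 158 158 147  55  32  31  31  32  33  33
  33  33  33  33  33  32  32  33  34  33  33  33  33  33  32  33  32  32
  31  32  31  34 167 243 159 152 185 185 184 183 178] [ 92  92  91  91  91  91  94 112 137 154 157 158 158 158 158 158 158 158
 158 158 158 158]
[(285, 194), (290, 191), (295, 189), (300, 188), (305, 187), (310, 186), (315, 186), (320, 186), (325, 187), (330, 188), (335, 189), (340, 191), (345, 194)]
[-2.63665357 -3.23879907] [-0.3  0.1  0.1 -0.1 -0.1  0.2  0.1  0.2 -0.1 -0.1  0.1  0.1 -0.3]
corner [  6.59466561 -63.61567983]
corner [61.8948765   6.70921895]
corner [-13.00297958  59.86574917]
```

The tray centre is about (−2.7, −2.7) mm from the tool in tool axes. I'll shift by that and lower.

Call:
carry_out:
  increments: [-0.025,-0.028,0,0,-0.025,-0.028,0.1,0,-0.025,-0.028,0.17,0,-0.025,-0.028,0.22,0,-0.025,-0.028,0.26,0,-0.025,-0.028,0.26,0]

```text
clock: 29.55
tool_pos: [501.7, 140.6, 22.9]
ee_rot: [-0.0, 0.268, 0.963, -0.0]
ft_force: [-0.3, 0.3, -2.3]
width: 57.9
finger_force: 54.3
```

Call:
carry_out:
  increments: [0,0,0.005,0,0,0,0.01,0,0,0,0.01,0]

```text
clock: 29.85
tool_pos: [501.9, 140.6, 22.6]
ee_rot: [0.0, 0.268, 0.963, 0.0]
ft_force: [-2.5, -0.4, 4.3]
width: 57.7
finger_force: 55.1
```

Call:
carry_out:
  increments: [0,0,0.005,0,0,0,0.01,0,0,0,0.01,0]

```text
clock: 30.15
tool_pos: [501.9, 140.7, 22.6]
ee_rot: [0.0, 0.268, 0.963, 0.0]
ft_force: [-7.1, -0.4, 18.6]
width: 57.3
finger_force: 56.5
```

Call:
carry_out:
  increments: [0,0,0,0,0,0,0,0,0,0,0,0,0,0,0,0]
  jaw: 0.9

```text
clock: 30.55
tool_pos: [501.9, 140.6, 21.2]
ee_rot: [-0.0, 0.269, 0.963, -0.0]
ft_force: [-0.3, -0.3, 0.7]
width: 77.2
finger_force: 0.0
```

Call:
carry_out:
  increments: [0,0,-0.1,0,0,0,-0.4,0,0,0,-0.8,0,0,0,-1,0,0,0,-1,0]

```text
clock: 31.05
tool_pos: [503.4, 141.0, 124.6]
ee_rot: [0.003, 0.268, 0.963, 0.001]
ft_force: [0.3, 0.3, -1.2]
width: 76.8
finger_force: 0.0
```

Call:
carry_out:
  increments: [0.4,0,-0.4,0,0.8,0,-0.8,0,0.8,0,-0.8,0,0.8,0,-0.8,0]

```text
clock: 31.45
tool_pos: [433.1, 182.6, 202.1]
ee_rot: [0.001, 0.268, 0.963, 0.001]
ft_force: [0.1, -0.7, -0.4]
width: 76.6
finger_force: 0.0
```

```bash
python3 - <<'E'
from h import *
look([('meter_head',35),('meter_tray_floor',24),('lens_tube',42),('tube_tray_floor',24),('tape_roll',19)])
a=save('wrist','w12.png')
for c in('side','top'):
    im=save(c,c+'f.png')
    for q in('lens_tube','meter_head','cell_block','mirror_mount','mount_middle','tape_roll'): print(c,q,[(round(float(r['p']),2),np.round(r['at'],1)) for r in place_of(q,c)[:2]])
s=cv2.imread('pics/sidef.png')[130:330,240:420]; cv2.imwrite('pics/fin.png',np.hstack([cv2.resize(s,(540,600),interpolation=2)]))
E
```

```text
meter_head [(0.7, array([ 493.8, -332.1,   12.1])), (0.64, array([500.7, 138.9,  17.8]))] rect (0.8, array([498.6, 141.1,  57.8,  64.5,  58.9]), np.float64(320.3))
meter_tray_floor [] rect (0.82, array([496.4, 140.8,  99.2,  96.3,   4.7]), np.float64(319.1))
lens_tube [(0.98, array([502. , 332. ,   8.5]))] rect (0.78, array([494.4, 324.8,  40.1,  29.8,  22.5]), np.float64(465.4))
tube_tray_floor [(0.88, array([500. , 330.7,  13.3]))] rect (0.97, array([497.6, 326. ,  68.8,  70.7,  85.2]), np.float64(457.0))
tape_roll [(0.78, array([401.2, 243. ,  -2. ]))] rect (0.65, array([399.6, 243.3,  55.3,  54.7,  81.8]), np.float64(354.5))
side lens_tube [(0.52, array([498.4, 333.3,   7.1]))]
side meter_head [(0.49, array([500.8, 146.6,  20.6]))]
side cell_block [(0.81, array([ 493.3, -333.5,   20.8]))]
side mirror_mount [(0.84, array([ 504.1, -142. ,    6.6]))]
side mount_middle [(0.86, array([ 504.2, -144.4,    9.8]))]
side tape_roll [(0.52, array([393.7, 241.6,  -0. ]))]
top lens_tube [(0.36, array([ 492.1, -333.5,   21.7]))]
top meter_head [(0.87, array([501.7, 137.1,  16.5]))]
top cell_block [(0.94, array([ 494.6, -335.7,   22.7]))]
top mirror_mount [(0.53, array([ 506.4, -142.6,    7. ]))]
top mount_middle [(0.59, array([ 503.9, -146.6,   10.3]))]
top tape_roll []
```

View pics/fin.png

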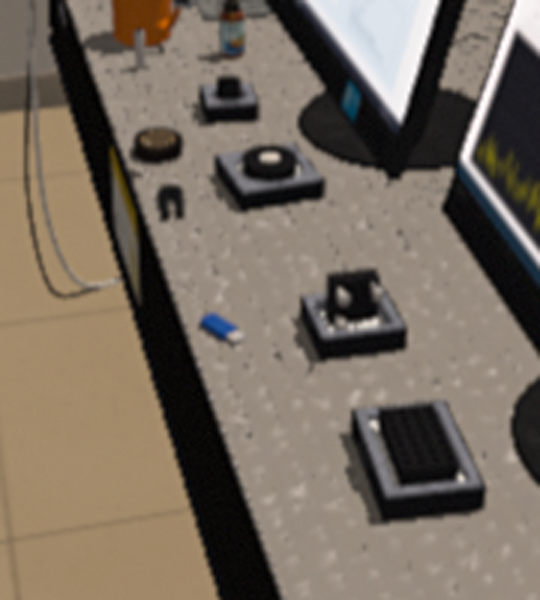

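The side view shows all four parts sitting in their own cut-outs, and each touched down at the expected floor height. The tape roll has not moved, so I'm handing the job in.

```bash
python3 -c "
from plant import *
print(job_done())"
```

```text
the job is handed in; nothing more can be done
None
```

All four optical parts were lowered into their matching trays and released, the tape roll was left in place, and the job was handed in at about 32 s; no pass/fail verdict was returned.

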